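Unlock and level the counting scale, holding its shelf pressed

ROBOT

A 6-joint arm with a two-finger parallel gripper is mounted at the origin on the work surface. World frame = base frame: x ahead of the robot, y to its left, z up, the work surface at z = 0. Lengths are in m, angles in rad, forces in N, time in s.
With the tool pointing down it reaches from about 0.25 to 0.725 m from the base axis. Payload 4 kg.
Tool frame: the origin (TCP) lies on the centre line of the jaws, within the pads' length; the fingertips stand 19 mm ahead of it and the grasp point (between the pads) is the TCP; z points along the fingers, y is the direction in which the jaws open and shut (so a half turn about z gives the same grasp; the last joint's range is limited). The gripper opens to 85 mm and grips with 20 to 120 N. Pads are 22 mm wide; open, the fingers measure 114 mm over their backs; the gripper's body (76 mm by 85 mm) begins 54 mm behind the grasp point. The pads swing forward as they close: fully open they stand 13 mm farther back than shut.
Start: joints at [1.191, 0.241, 0.005, 1.335, 0, 1.571], TCP at [0.185, 0.464, 0.25] pointing down, gripper open.
Joint ranges: [-2.72, 2.72], [-1.05, 1.87], [-1.09, 1.28], [-1.99, 2.15], [-1.42, 1.44], [-3.14, 3.14]. Speed limits (rad/s): [2.79, 2.79, 3.14, 3.14, 3.14, 3.14].

INTERFACE

Orientations are given as a rotation vector (axis times angle).
In Python, from rig import state, get_image, sign_off gives the robot as it stands.
- The arm moves only by the tool jog_arm, never from a script. Its argument "commands" is a list that holds one entry, the list of rows, each a list of 5 numbers: the shift along the world's x, y, z in cm, then the turn about the world's z in degrees, then the closure, from 0 (fully open) to 1 (shut). A call has 1 to 20 rows; each row is the pose to reach, as a shift and turn from the pose commanded when the call began; what a row does not reach only later rows make up. A row lasts 1/8 s, in which the tool goes at most 62.5 mm and 10.7 degrees, less where a joint would pass 70% of its speed; a pose out of reach is approached as far as the arm can. A call with a gripper value outside its range is refused whole. The fingers move at their own pace and stop on an object; "newtons" is the grip in N (left out, the last holds). Time passes only in rows, so rows that repeat a pose let the fingers close. It gives the time, the measured TCP pose, the force and the opening at its end, in the units of the state.
- state(): the state, without advancing time (a new reading comes with each control period).
- get_image(name): name is "scene" or "top" or "wrist"; returns a dict with "pixels" (480x640x3 uint8, red, green, blue), "fx", "fy", "cx", "cy" (pixels), "world_from_camera" (4x4, takes a point from camera to world coordinates). Camera axes: x right, y down, z forward; pixel columns grow to the right and rows downward; lengths in m; the calibration is good to about 2 mm. The wrist camera is an equidistant fisheye: a pixel r from the principal point sees the ray r / f radians off the axis. A picture is of the moment at which its call begins. There is no depth.
- sign_off(): hands the job in, once; it reports no verdict.
The state is a dict: "clock": time; "q": joint angles; "joint_vel": joint speeds; "joint_efforts": joint torques, N m; "eef_pos": TCP position; "tcp_rot": TCP orientation; "contact_force": force on the tool from outside, world axes, zero at the start; "wrist_torque": the same for the moment, N m; "gripper_width": finger opening in m.
Only numpy, scipy, OpenCV 4.12 (cv2) and the standard library are available. Lean on these libraries where they do the work, as an engineer would, in place of code of your own. Each camera call takes 0.05 s, during which the arm holds its last target.

TASK

Unlock the counting scale by sliding its transport lock fully home to the end stop. Then grip the levelling knob, press the sprung load shelf down by it until the shelf is firmly seated, and turn the knob until the bubble of the spirit level on the shelf rests centred between the two lines. Finish while still holding the knob and pressing the shelf down, with the bubble centred, and leave the things lying around the scale where they are.

Things in the scene. Friction and masses are not known exactly. Their poses are not given: they have to be found in the camera images.
- scale: Counting scale fixed on the bench, origin on the bench under its middle; x away from the robot, y to the left along the scale (within 0.3 rad). Rubber pad 270 x 320 mm, grey housing, on it the aluminium load shelf 180 (x) by 290 (y) mm, on a sprung carriage, top about 90 mm high. Shelf and carriage tilt a little about a line along x at y = +130 mm, so the -y end, with the knob, rises and sinks.
- lock_grip (a point): Centre of the transport lock's grip: a black upright tab 24 (x) by 16 (y) by 38 mm high on the apron at the scale's front (robot's side), about 95 mm up, free on both y sides; axes as the scale's. It stands on a 16 mm leg. It slides along the scale's +y to a stop, friction 1.5 N. While it is locked, its steel tongue (34 mm lower) keeps the shelf from being pressed down.
- transport_lock (a joint): travel of the lock in m: 0 fully locked, 0.060 at the end stop (unlocked); starts between 0 and 0.012
- knob_grip (a point): Levelling knob of the cam foot, on the shelf's -y end: black round skirt 52 mm wide, 10 mm high, with a grip bar 46 long, 12 thick, 34 mm high. Point: on the axis, 12 mm below the bar's top, about 120 mm up; x along the bar, y across it. Clockwise from above raises this end 4.7 mm per rad, so the hand must rise too; friction 0.1 Nm. This end starts too low: 0.5 to 1.3 rad clockwise is needed.
- levelling_knob (a joint): turn of the knob in rad, clockwise from above positive, range -0.2 to 2.0; the value at which the scale is level differs each time (only the bubble shows it)
- carriage (a joint): how far the sprung carriage under the load shelf (and the shelf with it) is pressed down, in rad: 0 floating up, 0.030 seated on its rubber stops (7 mm lower at the knob). About 3 N at the knob start it, 9 N seat it; 12 to 20 N hold it firmly. It springs up when let go.
- vial_centre (a point): Middle of the vial of the spirit level, an aluminium bar 150 mm long along y, 26 wide, 36 high, fixed on the far (+x) half of the shelf. Two black lines round the vial stand 14.5 mm either side of this point; a bubble 21 mm long floats in it. Its y axis runs along the vial, away from the knob's end.
- bubble_mid (a point): Middle of the white bubble. It moves along the vial towards the higher end: 1 mm per 0.001 rad of tilt, so 20 mm towards the knob per radian that the knob is turned clockwise; up to 31 mm either side of the middle; it settles in about one second.
- screwdriver: Bystander, to be left alone: screwdriver, 200 mm long, lying behind the scale; origin at the middle of its length, on the bench.
- wrench: Bystander, to be left alone: steel wrench, 180 mm long, lying beside the scale; origin at the middle of its length, on the bench.
- carton: Bystander, to be left alone: small cardboard box 60 x 80 x 50 mm; origin at the middle of its underside.
- jar: Bystander, to be left alone: jar with steel cap, 56 mm across, 75 mm high; origin at the middle of its underside.
- collar: Bystander, to be left alone: steel ring, 48 mm across, 18 mm high; origin at the middle of its underside.
- spray_can: Bystander, to be left alone: spray can, 54 mm across, 160 mm high; origin at the middle of its underside.
- parts_tray: Bystander, to be left alone: grey open tray 90 x 70 x 35 mm; origin at the middle of its underside.

How it is judged:
On the way, in this order (a step that is already met when the one before it is completed fails the run):
1. transport lock slid to its end stop (value of joint transport_lock above 0.057 m), for 0.2 s.
2. shelf pressed down onto its seats by the knob (value of joint carriage above 0.026 rad and contact force between the fingers and levelling_knob above 3 N), for 0.2 s.
At the end, for the whole second after the job is handed in: Through the last second the fingers hold the levelling knob (contact over 3 N), the shelf is seated (carriage over 0.026 rad), the bubble's middle is within 4 mm of the vial's middle, the knob is still, and the lock stands within 5 mm of its end stop (all of step 2 and value of joint transport_lock above 0.055 m and y of bubble_mid in the frame of vial_centre between -0.004 and 0.004 m and velocity of joint levelling_knob between -0.1 and 0.1 rad/s); the arm keeps its last pose, push and grip.
It fails at once if a bystander is moved by more than 30 mm (distance of any of screwdriver, wrench, carton, jar, collar, spray_can, parts_tray from where it was at the start of the episode above 0.03 m).
It also fails if it takes over 61 s, if anything falls off the work surface, if the arm or the gripper's body presses on something with over 40 N, if the wrist force passes 120 N, or if a joint passes its speed limit or range.

## Working session

There is one attempt and no reset: what is moved stays moved. The work goes in short steps, Python scripts to look and compute and a tool call to move; the robot and the scene stay as the last step left them, time stands still between calls to the robot, and variables do not carry over. Pictures are saved under pics/ and viewed, and the job is handed in when it is done.

Besides the shell and the picture viewer there is one more tool, called after "Emit:" as name(argument=value, ...) on one line, values as JSON. jog_arm: Moves the arm, as the interface text tells. Its arguments: {"type":"object","properties":{"commands":{"type":"array"},"newtons":{"type":"number"}},"required":["commands"]}

```bash
mkdir -p pics; python3 - <<'E'
from rig import state,get_image
import cv2,numpy as np,pickle
s=state();print({k:np.round(v,3) for k,v in s.items()})
for n in("scene","top","wrist"):
    i=get_image(n);cv2.imwrite(f"pics/a_{n}.png",cv2.cvtColor(i["pixels"],cv2.COLOR_RGB2BGR));pickle.dump(i,open(f"a_{n}.pkl","wb"))
    print(n,i["fx"],i["fy"],i["cx"],i["cy"],np.round(i["world_from_camera"],3).tolist())
E
```

```text
{'clock': np.float64(0.0), 'q': array([ 1.191,  0.241,  0.004,  1.335, -0.   ,  1.571]), 'joint_vel': array([-0.   , -0.   , -0.   , -0.002, -0.   ,  0.   ]), 'joint_efforts': array([ 0.0000e+00, -3.7232e+01,  2.5241e+01,  1.7000e-02, -0.0000e+00,
       -0.0000e+00]), 'eef_pos': array([0.185, 0.464, 0.249]), 'tcp_rot': array([-5.930e-01, -3.085e+00,  3.000e-03]), 'contact_force': array([ 0.486,  1.294, -0.376]), 'wrist_torque': array([-0.023, -0.011,  0.033]), 'gripper_width': np.float64(0.085)}
scene 491.24329650045325 491.24329650045325 316.30544110866504 244.02646005209257 [[-0.568, 0.63, -0.53, 1.05], [0.823, 0.447, -0.35, 0.358], [0.016, -0.635, -0.773, 0.738], [0.0, 0.0, 0.0, 1.0]]
top 568.1073753625858 568.1073753625858 311.76987739136416 237.07865376461464 [[0.001, -0.987, 0.158, 0.418], [-0.999, 0.004, 0.032, 0.04], [-0.033, -0.158, -0.987, 1.158], [0.0, 0.0, 0.0, 1.0]]
wrist 371.64829954431775 371.64829954431775 327.51347814688984 243.17124302219636 [[0.37, 0.893, 0.257, 0.12], [0.929, -0.356, -0.103, 0.491], [-0.0, 0.276, -0.961, 0.374], [0.0, 0.0, 0.0, 1.0]]
```

View pics/a_scene.png

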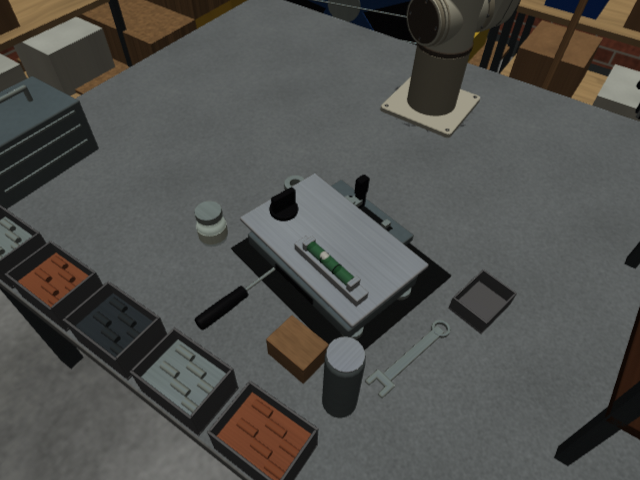

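View pics/a_top.png

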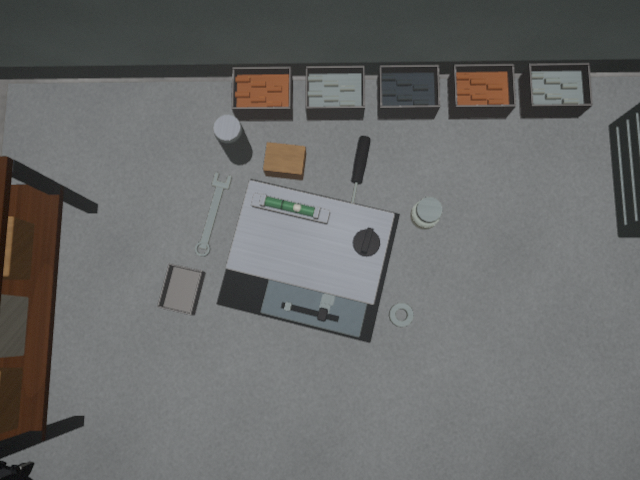

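View pics/a_wrist.png

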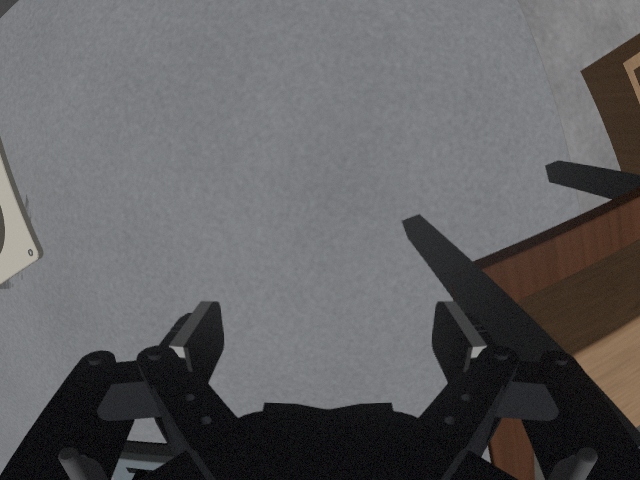

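```bash
cat > h.py <<'E'
import numpy as np,cv2,pickle
def ray(i,u,v):
    T=i["world_from_camera"];d=np.array([(u-i["cx"])/i["fx"],(v-i["cy"])/i["fy"],1.]);return T[:3,3],T[:3,:3]@d
def plane(i,u,v,z):
    o,d=ray(i,u,v);return o+d*(z-o[2])/d[2]
def tri(i,a,j,b):
    o,d=ray(i,*a);p,e=ray(j,*b);d/=np.linalg.norm(d);e/=np.linalg.norm(e)
    s=np.linalg.lstsq(np.c_[d,-e],p-o,rcond=None)[0];A=o+s[0]*d;B=p+s[1]*e
    return (A+B)/2,np.linalg.norm(A-B)
def proj(i,P):
    c=np.linalg.inv(i["world_from_camera"])@np.r_[P,1];return i["fx"]*c[0]/c[2]+i["cx"],i["fy"]*c[1]/c[2]+i["cy"]
def load(n): return pickle.load(open(n+".pkl","rb"))
def crop(i,name,x0,y0,w,h,k):
    c=i["pixels"][y0:y0+h,x0:x0+w,::-1];c=cv2.resize(c,None,fx=k,fy=k,interpolation=cv2.INTER_CUBIC)
    c=np.clip(c.astype(float)*1.6,0,255).astype('uint8');cv2.imwrite("pics/"+name,c)
E
python3 - <<'E'
from h import *
t=load("a_top");s=load("a_scene")
crop(t,"b_top.png",215,165,200,150+30,4)
crop(s,"b_scene.png",230,165,200,150,4)
E
```

```text
(no output)
```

View pics/b_top.png

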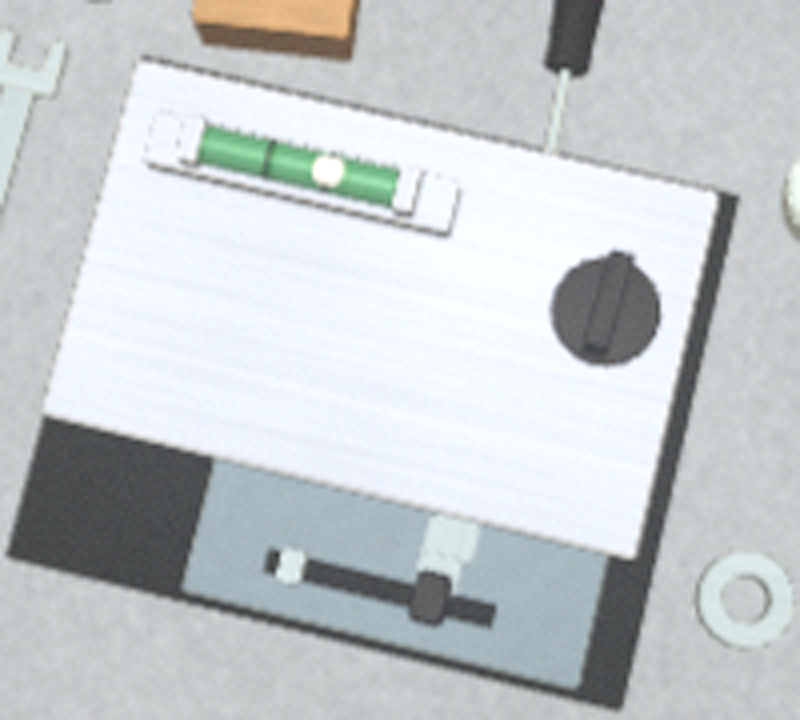

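View pics/b_scene.png

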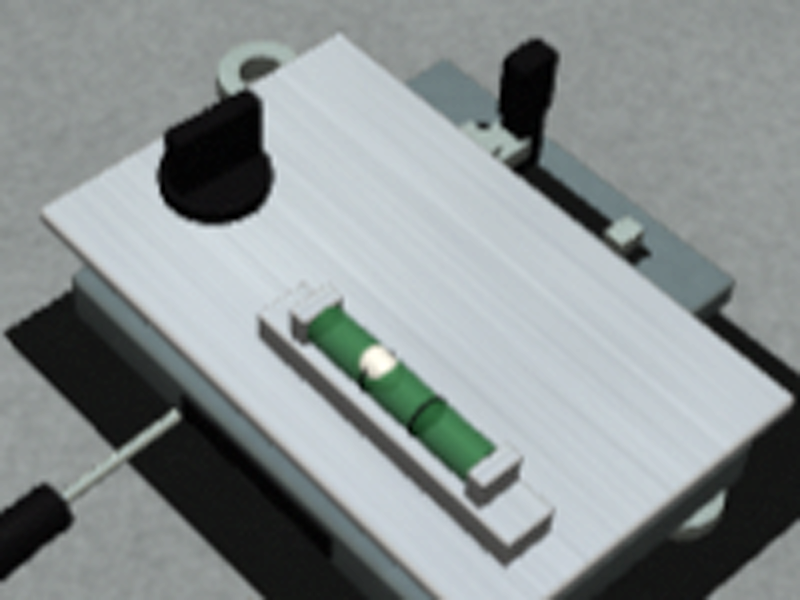

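```bash
python3 - <<'E'
from h import *
t=load("a_top");s=load("a_scene")
T=lambda x,y:(215+(x+.5)/4-.5,165+(y+.5)/4-.5)
S=lambda x,y:(230+(x+.5)/4-.5,165+(y+.5)/4-.5)
print("tab",tri(t,T(432,589),s,S(532,50)), plane(t,*T(432,589),.114),plane(s,*S(532,50),.114))
print("bar",tri(t,T(609,303),s,S(213,117)),plane(t,*T(609,303),.132))
a,b=plane(t,*T(622,257),.132),plane(t,*T(596,350),.132);print("bar ends",a,b,np.linalg.norm(a-b),np.arctan2(*(a-b)[1::-1]))
c=[plane(t,*T(*p),.09) for p in((140,57),(720,192),(636,556),(43,417))]
c2=[plane(s,*S(*p),.09) for p in((42,212),(340,34),(792,400))];print(np.round(c2,4))
print(np.round(c,4));print([np.linalg.norm(c[i]-c[i-1]) for i in range(4)])
for i,j in((0,1),(3,2)): d=c[i]-c[j];print("yaw(y axis)",np.arctan2(-d[0],d[1]))
for i,j in((0,3),(1,2)): d=c[i]-c[j];print("yaw x",np.arctan2(d[1],d[0]))
# pad end stop white piece
print("stop",plane(t,*T(290,566),.06))
for p in((327,170),(268,158),(198,145),(400,187)): print(plane(t,*T(*p),.12))
E
```

```text
tab (array([0.44638294, 0.05550413, 0.11960216]), np.float64(0.0025739896775596777)) [0.44711154 0.054429   0.114     ] [0.44033277 0.05392785 0.114     ]
bar (array([ 0.57599863, -0.02707923,  0.13310719]), np.float64(0.0011769449581631704)) [ 0.57585272 -0.02664843  0.132     ]
bar ends [ 0.59709291 -0.03286826  0.132     ] [ 0.55428314 -0.02046026  0.132     ] 0.04457167704147956 -0.28211021064246405
[[ 0.6343 -0.0809  0.09  ]
 [ 0.4615 -0.0394  0.09  ]
 [ 0.5354  0.2398  0.09  ]]
[[ 0.704   0.1962  0.09  ]
 [ 0.6357 -0.0829  0.09  ]
 [ 0.4631 -0.0403  0.09  ]
 [ 0.5286  0.2391  0.09  ]]
[np.float64(0.18062531541009247), np.float64(0.28736557882783054), np.float64(0.17782549138813655), np.float64(0.2869297340079578)]
yaw(y axis) -0.2402012506449973
yaw(y axis) -0.23044177348808667
yaw x -0.2398670596392622
yaw x -0.24238961137464196
stop [0.45954166 0.12342143 0.06      ]
[0.64102776 0.10305946 0.12      ]
[0.64691843 0.13073636 0.12      ]
[0.65334018 0.16368853 0.12      ]
[0.63274386 0.06894599 0.12      ]
```

Emit:
jog_arm(commands=[[[25.9,-41,-4,8,0],[25.9,-41,-4,8,0],[25.9,-41,-4,8,0],[25.9,-41,-4,8,0],[25.9,-41,-4,8,0],[25.9,-41,-4,8,0],[25.9,-41,-4,8,0],[25.9,-41,-4,8,0],[25.9,-41,-4,8,0],[25.9,-41,-4,8,0],[25.9,-41,-4,8,0],[25.9,-41,-4,8,0]]], newtons=30)

```text
clock: 1.65
eef_pos: [0.4439, 0.0555, 0.2105]
tcp_rot: [0.373, 3.119, 0.0]
contact_force: [0.3, -0.1, -0.5]
gripper_width: 0.0856
```

```bash
cat > snap.py <<'E'
import sys
from rig import state,get_image
import cv2,numpy as np,pickle
p=sys.argv[1];s=state();print({k:np.round(s[k],3).tolist() for k in("clock","q","eef_pos","tcp_rot","contact_force","gripper_width")})
for n in sys.argv[2:]:
    i=get_image(n);pickle.dump(i,open(f"{p}_{n}.pkl","wb"));cv2.imwrite(f"pics/{p}_{n}.png",np.clip(i["pixels"][:,:,::-1]*1.6,0,255).astype('uint8'))
E
python3 snap.py c wrist scene
```

```text
{'clock': 1.65, 'q': [0.124, 0.16, -0.203, 1.208, 0.0, 0.362], 'eef_pos': [0.444, 0.055, 0.21], 'tcp_rot': [0.373, 3.119, 0.0], 'contact_force': [0.261, -0.084, -0.53], 'gripper_width': 0.086}
```

View pics/c_wrist.png

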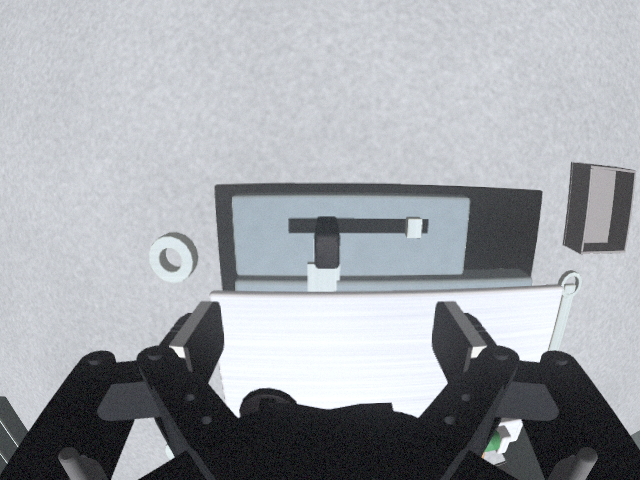

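View pics/c_scene.png

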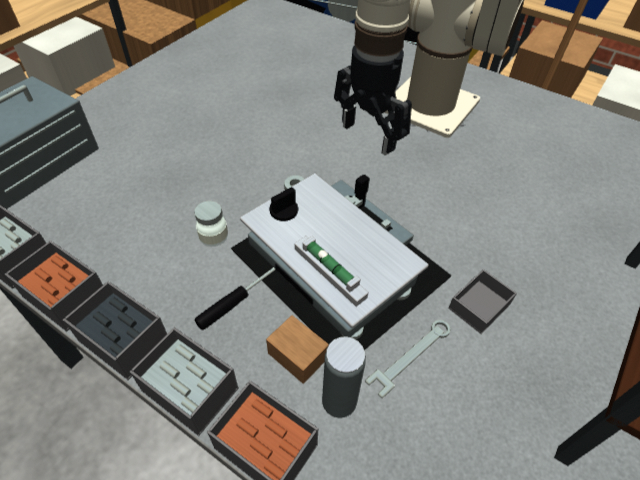

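```bash
cat >> h.py <<'E'
def fplane(i,u,v,z):
    a,b=u-i["cx"],v-i["cy"];r=np.hypot(a,b);th=r/i["fx"];d=np.array([np.sin(th)*a/r,np.sin(th)*b/r,np.cos(th)])
    T=i["world_from_camera"];o=T[:3,3];d=T[:3,:3]@d;return o+d*(z-o[2])/d[2]
E
python3 - <<'E'
from h import *
w=load("c_wrist");crop(w,"c_w.png",270,190,120,110,6)
for p in((327,236),(327,250),(327,268)): print(fplane(w,*p,.114))
E
```

```text
[0.43307061 0.05912186 0.114     ]
[0.44181368 0.0570019  0.114     ]
[0.45336114 0.05420148 0.114     ]
```

View pics/c_w.png

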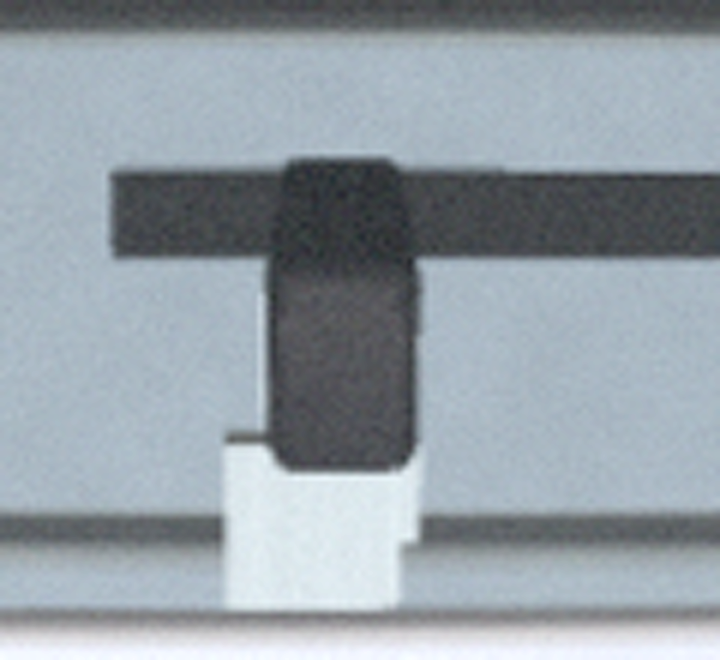

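Emit:
jog_arm(commands=[[[-0.1,0.1,-6,0,0],[-0.1,0.1,-11.5,0,0],[-0.1,0.1,-11.5,0,0],[-0.1,0.1,-11.5,0,0],[-0.1,0.1,-11.5,0,1],[-0.1,0.1,-11.5,0,1],[-0.1,0.1,-11.5,0,1],[-0.1,0.1,-11.5,0,1],[-0.1,0.1,-11.5,0,1],[-0.1,0.1,-11.5,0,1],[-0.1,0.1,-11.5,0,1],[-0.1,0.1,-11.5,0,1]]], newtons=30)

```text
clock: 3.25
eef_pos: [0.4437, 0.0553, 0.0958]
tcp_rot: [0.376, 3.118, -0.0]
contact_force: [-1.3, -0.4, 5.8]
gripper_width: 0.0155
```

Emit:
jog_arm(commands=[[[0.36,1.46,0,0,1],[0.71,2.91,0,0,1],[1.07,4.37,0,0,1],[1.07,4.37,0,0,1],[1.07,4.37,0,0,1]]])

```text
clock: 3.88
eef_pos: [0.4545, 0.0997, 0.0956]
tcp_rot: [0.375, 3.118, 0.002]
contact_force: [-0.2, 1.0, 5.1]
gripper_width: 0.0155
```

Emit:
jog_arm(commands=[[[0.12,0.49,0,0,1],[0.19,0.78,0,0,1],[0.19,0.78,0,0,1],[0.19,0.78,0,0,1]]])

```text
clock: 4.38
eef_pos: [0.4562, 0.1065, 0.0956]
tcp_rot: [0.377, 3.118, -0.0]
contact_force: [0.4, -0.0, 5.7]
gripper_width: 0.0153
```

Emit:
jog_arm(commands=[[[0.05,0.2,0,0,1],[0.1,0.4,0,0,1],[0.1,0.4,0,0,1],[0.1,0.4,0,0,1]]])

```text
clock: 4.88
eef_pos: [0.457, 0.1098, 0.0956]
tcp_rot: [0.377, 3.118, -0.003]
contact_force: [-0.6, -2.1, 6.0]
gripper_width: 0.0154
```

Emit:
jog_arm(commands=[[[0.07,0.3,0,0,1],[0.12,0.5,0,0,1],[0.12,0.5,0,0,1],[0.12,0.5,0,0,1]]])

```text
clock: 5.38
eef_pos: [0.4571, 0.1104, 0.0955]
tcp_rot: [0.382, 3.118, -0.018]
contact_force: [-2.7, -17.0, 11.8]
gripper_width: 0.0156
```

```bash
python3 snap.py d wrist scene
```

```text
{'clock': 5.375, 'q': [0.244, 0.317, -0.326, 0.933, -0.011, 0.487], 'eef_pos': [0.457, 0.11, 0.096], 'tcp_rot': [0.382, 3.118, -0.018], 'contact_force': [-2.66, -16.96, 11.757], 'gripper_width': 0.016}
```

View pics/d_wrist.png

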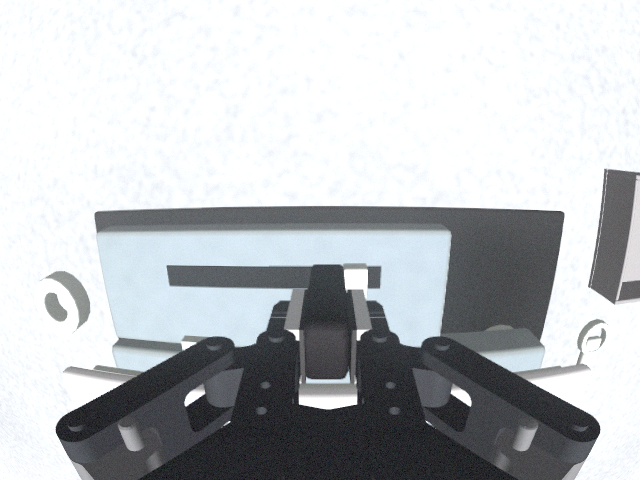

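```bash
python3 - <<'E'
from h import *
crop(load("d_wrist"),"d_w.png",270,240,130,110,6)
crop(load("d_scene"),"d_s.png",310,130,130,110,6)
E
```

```text
(no output)
```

View pics/d_w.png

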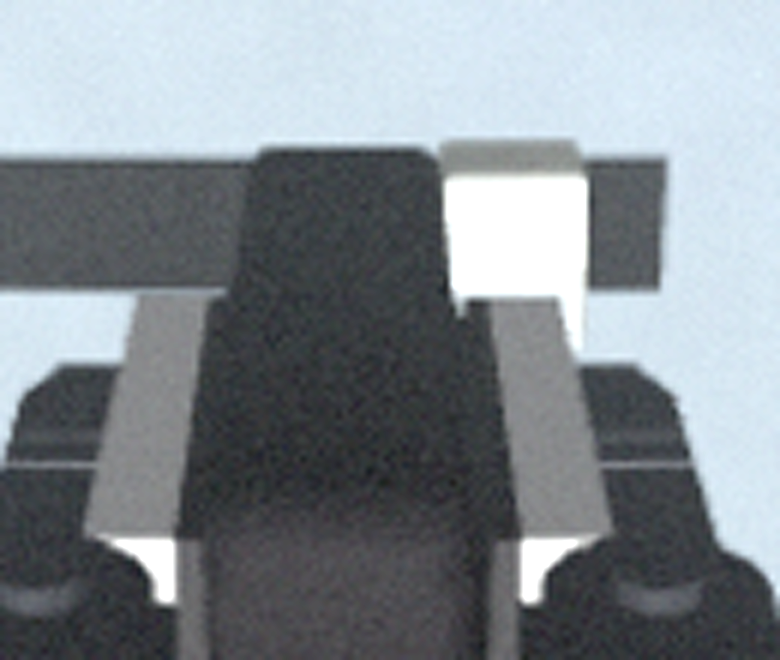

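View pics/d_s.png

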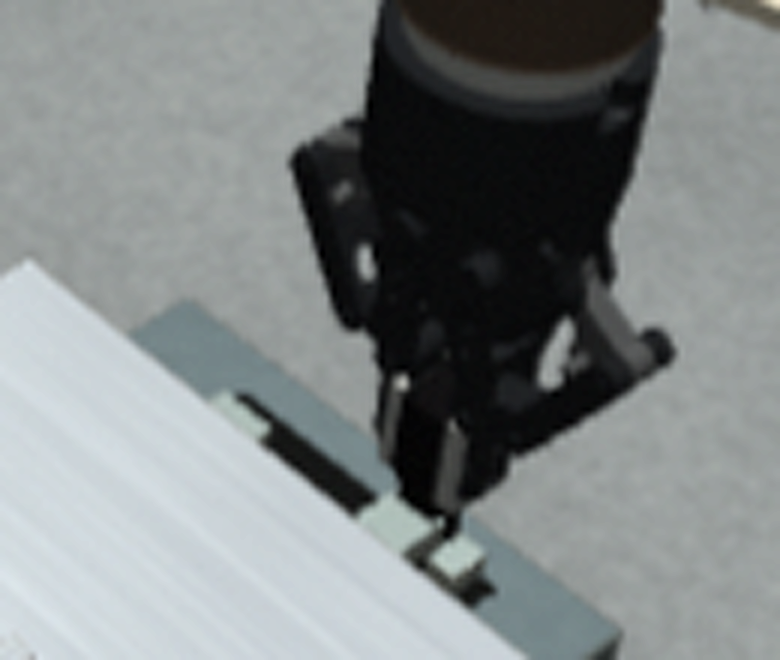

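Emit:
jog_arm(commands=[[[-0.08,-0.35,0,0,1],[-0.08,-0.35,0,0,0.6],[-0.08,-0.35,0,0,0],[-0.08,-0.35,0,0,0],[-0.08,-0.35,0,0,0],[-0.08,-0.35,0,0,0],[-0.08,-0.35,6,0,0],[-0.08,-0.35,12,0,0],[5,-6,13,0,0],[11.8,-14.2,13,0,0],[11.8,-14.2,13,0,0],[11.8,-14.2,13,0,0],[11.8,-14.2,13,0,0],[11.8,-14.2,13,0,0]]])

```text
clock: 7.22
eef_pos: [0.5753, -0.025, 0.2254]
tcp_rot: [-0.374, -3.119, -0.0]
contact_force: [-0.8, 0.1, -0.6]
gripper_width: 0.0856
```

```bash
python3 snap.py e wrist scene top; python3 - <<'E'
from h import *
crop(load("e_top"),"e_t.png",215,165,200,180,4)
E
```

```text
{'clock': 7.225, 'q': [-0.043, 0.403, 0.169, 1.337, 0.0, 0.195], 'eef_pos': [0.575, -0.025, 0.225], 'tcp_rot': [-0.374, -3.119, -0.0], 'contact_force': [-0.81, 0.079, -0.57], 'gripper_width': 0.086}
```

View pics/e_wrist.png

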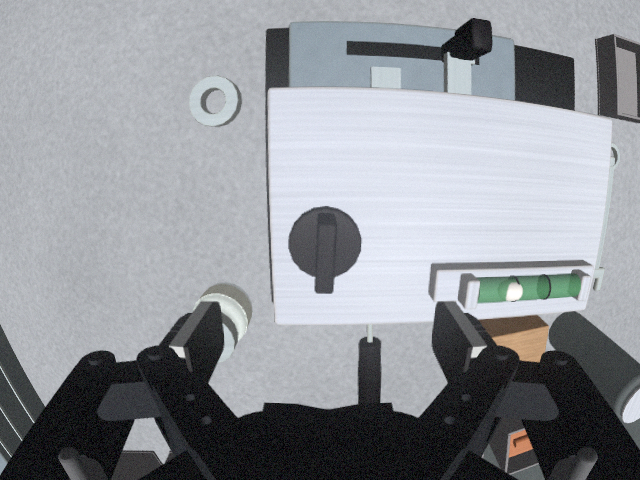

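View pics/e_t.png

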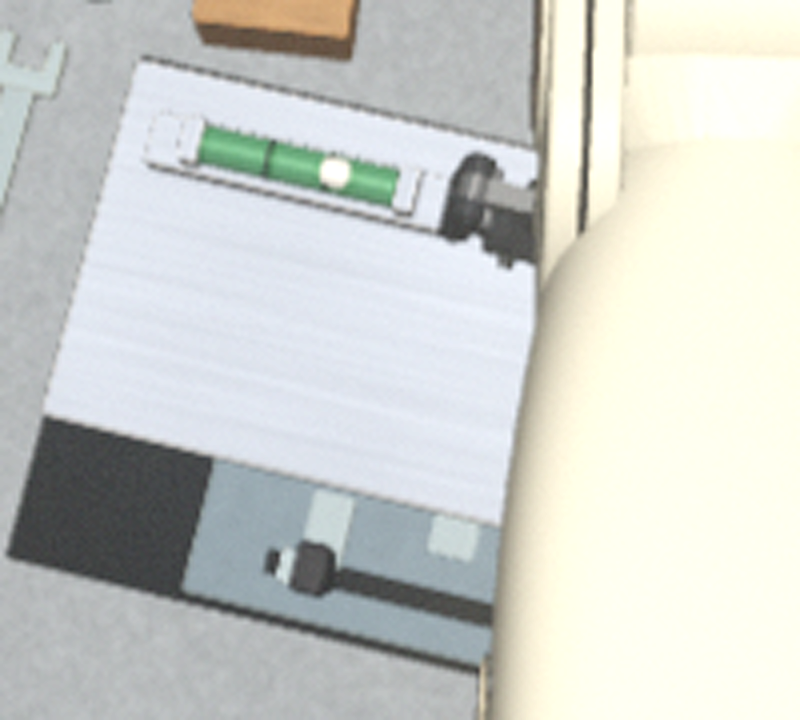

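View pics/e_scene.png

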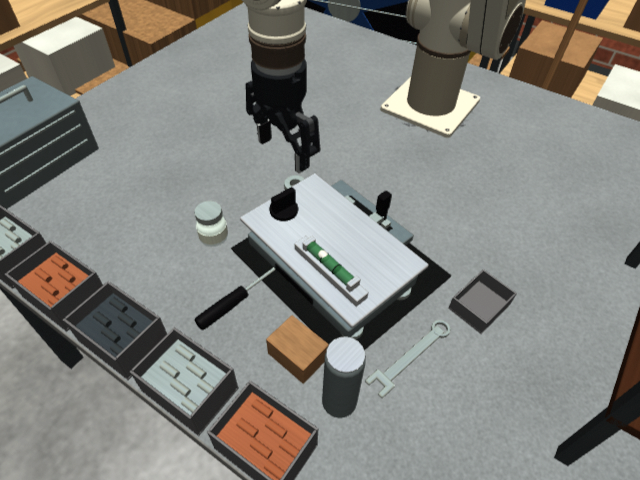

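```bash
python3 - <<'E'
from h import *
w=load("e_wrist");crop(w,"e_w.png",275,190,110,120,6)
for p in((326,220),(326,256),(325,292)): print(fplane(w,*p,.132))
E
```

```text
[ 0.55381979 -0.01933719  0.132     ]
[ 0.57582545 -0.02470594  0.132     ]
[ 0.59911432 -0.03104924  0.132     ]
```

View pics/e_w.png

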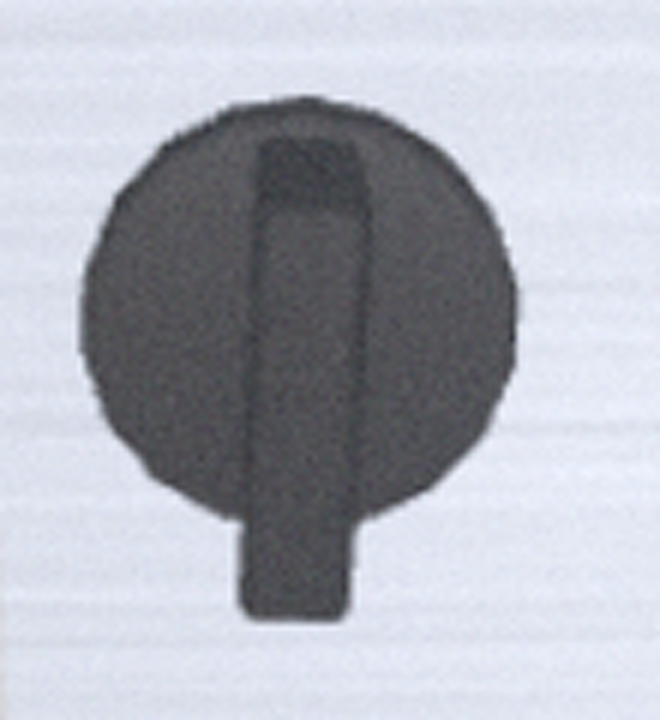

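Emit:
jog_arm(commands=[[[0.15,-0.05,-5,-2,0],[0.15,-0.05,-9,-2,0],[0.15,-0.05,-10.3,-2,0],[0.15,-0.05,-10.3,-2,0],[0.15,-0.05,-10.3,-2,1],[0.15,-0.05,-10.3,-2,1],[0.15,-0.05,-10.3,-2,1],[0.15,-0.05,-10.3,-2,1],[0.15,-0.05,-10.3,-2,1],[0.15,-0.05,-10.3,-2,1],[0.15,-0.05,-10.3,-2,1],[0.15,-0.05,-10.3,-2,1]]], newtons=80)

```text
clock: 8.88
eef_pos: [0.5777, -0.0274, 0.1225]
tcp_rot: [0.432, 3.111, -0.002]
contact_force: [-1.0, -3.6, 4.0]
gripper_width: 0.0106
```

```bash
python3 snap.py f scene top; python3 - <<'E'
from h import *
crop(load("f_top"),"f_t.png",235,175,110,60,7)
crop(load("f_scene"),"f_s.png",230,130,160,180,4)
E
```

```text
{'clock': 8.875, 'q': [-0.047, 0.476, 0.004, 1.099, -0.001, 0.229], 'eef_pos': [0.578, -0.027, 0.122], 'tcp_rot': [0.432, 3.111, -0.002], 'contact_force': [-1.027, -3.602, 4.033], 'gripper_width': 0.011}
```

View pics/f_t.png

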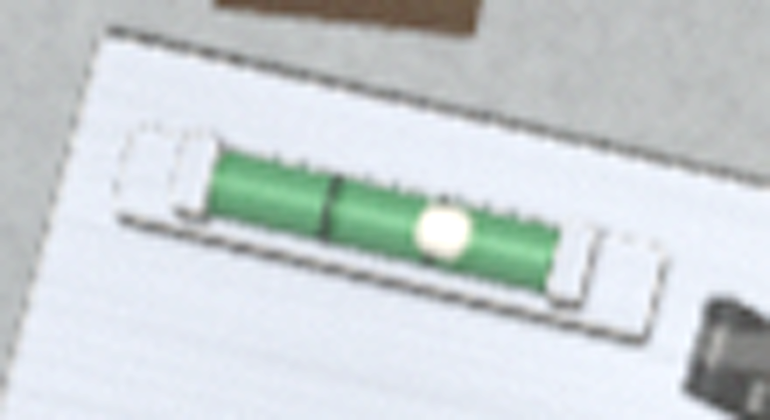

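View pics/f_s.png

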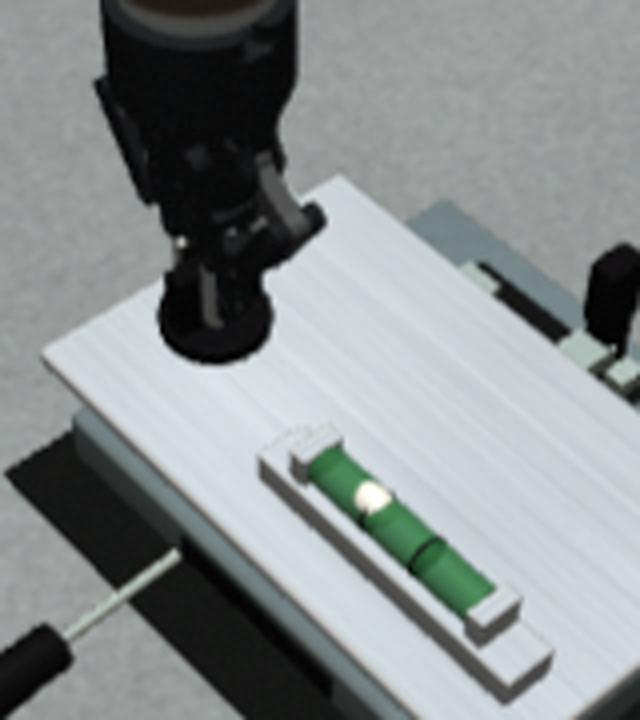

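Emit:
jog_arm(commands=[[[0,0,-0.3,0,1],[0,0,-0.6,0,1],[0,0,-0.8,0,1],[0,0,-0.8,0,1],[0,0,-0.8,0,1]]])

```text
clock: 9.6
eef_pos: [0.5776, -0.0282, 0.1165]
tcp_rot: [0.433, 3.11, -0.002]
contact_force: [-6.0, -9.6, 13.4]
gripper_width: 0.0108
```

Emit:
jog_arm(commands=[[[-0.1,-0.15,-0.2,0,1],[-0.1,-0.15,-0.2,0,1],[-0.1,-0.15,-0.2,0,1],[-0.1,-0.15,-0.2,0,1],[-0.1,-0.15,-0.2,0,1]]])

```text
clock: 10.22
eef_pos: [0.5776, -0.0284, 0.1155]
tcp_rot: [0.432, 3.108, 0.002]
contact_force: [-5.2, -6.4, 15.7]
gripper_width: 0.011
```

```bash
python3 snap.py g scene top; python3 - <<'E'
from h import *
crop(load("g_top"),"g_t.png",235,175,110,60,7)
crop(load("g_scene"),"g_s.png",230,130,160,180,4)
E
```

```text
{'clock': 10.225, 'q': [-0.05, 0.48, -0.01, 1.077, 0.001, 0.226], 'eef_pos': [0.578, -0.028, 0.115], 'tcp_rot': [0.432, 3.108, 0.002], 'contact_force': [-5.183, -6.375, 15.651], 'gripper_width': 0.011}
```

View pics/g_t.png

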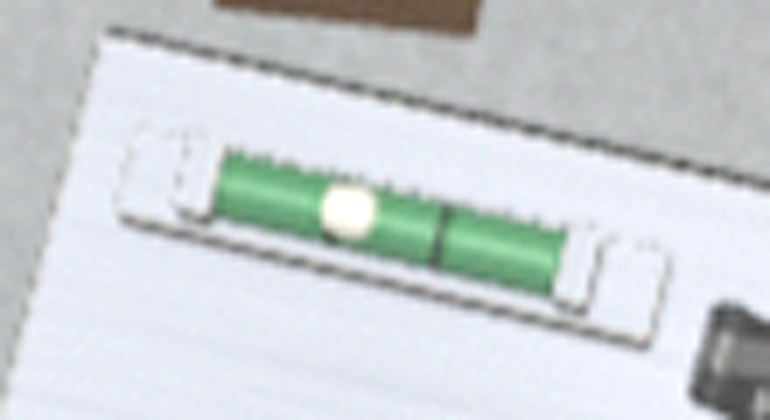

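View pics/g_s.png

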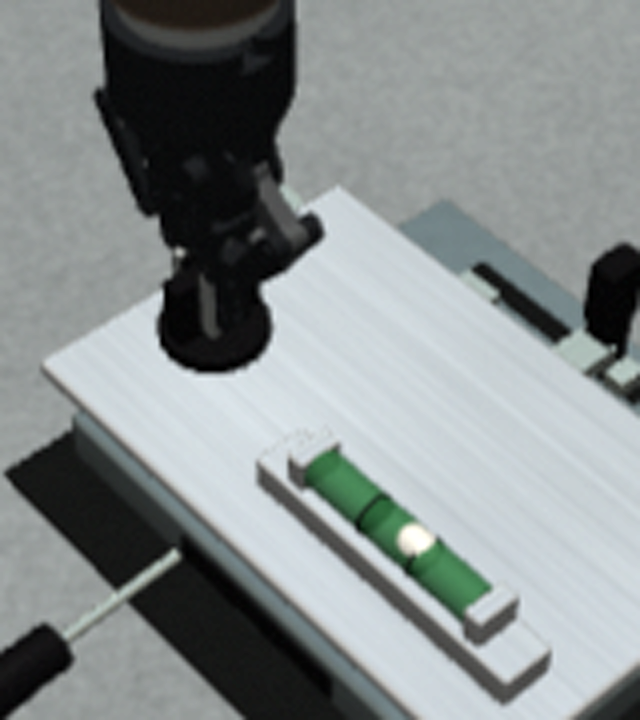

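Emit:
jog_arm(commands=[[[0,-0.1,-0.1,0,1],[0,-0.1,-0.1,0,1],[0,-0.1,-0.1,0,1],[0,-0.1,-0.1,0,1],[0,-0.1,-0.1,0,1],[0,-0.1,-0.1,0,1],[0,-0.1,-0.1,0,1],[0,-0.1,-0.1,0,1]]])

```text
clock: 11.32
eef_pos: [0.5776, -0.0285, 0.1153]
tcp_rot: [0.43, 3.108, 0.005]
contact_force: [-6.0, -4.1, 20.5]
gripper_width: 0.0108
```

```bash
cat > bub.py <<'E'
import sys
from h import *
import snap
p=sys.argv[1]
i=load(p+"_top");a=i["pixels"][180:235,240:340].astype(int)
R,G,B=a[...,0],a[...,1],a[...,2]
green=((G-R>25)&(G-B>15)).astype('uint8')
n,l,st,c=cv2.connectedComponentsWithStats(green)
ys,xs=np.nonzero(green);pts=np.c_[xs,ys].astype(np.float32)
vx,vy,x0,y0=cv2.fitLine(pts,cv2.DIST_L2,0,.01,.01).ravel()
if vx<0: vx,vy=-vx,-vy
h=cv2.convexHull(pts);m=np.zeros_like(green);cv2.fillConvexPoly(m,h.astype(np.int32),1)
wh=(np.minimum(np.minimum(R,G),B)>120)&(m>0)
yy,xx=np.nonzero(wh);w=np.minimum(R,B)[yy,xx]
t=lambda x,y:(x-x0)*vx+(y-y0)*vy
tg=t(pts[:,0],pts[:,1]);bw=t(xx,yy)
e=(np.percentile(tg,1),np.percentile(tg,99))
# profile of darkness along axis
s=np.arange(e[0],e[1],.5);prof=[]
for q in s:
    v=[cv2.getRectSubPix(i["pixels"][180:235,240:340].astype(np.float32),(1,1),(float(x0+vx*q-vy*o),float(y0+vy*q+vx*o)))[0,0,1] for o in(-3,-2,-1,0,1,2,3)]
    prof.append(np.mean(v))
print("ends",np.round(e,2),"mid",sum(e)/2,"bubble",np.average(bw),len(bw),"px")
print(" ".join(f"{a:.1f}:{b:.0f}" for a,b in zip(s,prof)))
E
python3 bub.py k top; python3 - <<'E'
from h import *
crop(load("k_top"),"k_t.png",235,175,110,60,7)
E
```

```text
{'clock': 11.325, 'q': [-0.051, 0.48, -0.011, 1.076, 0.003, 0.225], 'eef_pos': [0.578, -0.029, 0.115], 'tcp_rot': [0.43, 3.108, 0.005], 'contact_force': [-6.037, -4.076, 20.52], 'gripper_width': 0.011}
ends [-25.36  23.05] mid -1.1561928 bubble -8.686211024302544 43 px
-25.4:108 -24.9:110 -24.4:113 -23.9:114 -23.4:115 -22.9:115 -22.4:115 -21.9:115 -21.4:115 -20.9:115 -20.4:115 -19.9:116 -19.4:116 -18.9:116 -18.4:115 -17.9:115 -17.4:115 -16.9:115 -16.4:115 -15.9:116 -15.4:116 -14.9:115 -14.4:115 -13.9:115 -13.4:115 -12.9:119 -12.4:127 -11.9:136 -11.4:146 -10.9:153 -10.4:157 -9.9:158 -9.4:158 -8.9:159 -8.4:159 -7.9:160 -7.4:159 -6.9:158 -6.4:153 -5.9:147 -5.4:137 -4.9:126 -4.4:119 -3.9:115 -3.4:114 -2.9:114 -2.4:115 -1.9:116 -1.4:116 -0.9:117 -0.4:117 0.1:117 0.6:117 1.1:117 1.6:117 2.1:117 2.6:117 3.1:117 3.6:117 4.1:117 4.6:115 5.1:111 5.6:100 6.1:87 6.6:83 7.1:91 7.6:102 8.1:110 8.6:115 9.1:116 9.6:116 10.1:117 10.6:117 11.1:117 11.6:117 12.1:117 12.6:117 13.1:117 13.6:117 14.1:117 14.6:118 15.1:118 15.6:117 16.1:117 16.6:117 17.1:117 17.6:117 18.1:118 18.6:118 19.1:118 19.6:118 20.1:117 20.6:117 21.1:117 21.6:117 22.1:117 22.6:116
```

View pics/k_t.png

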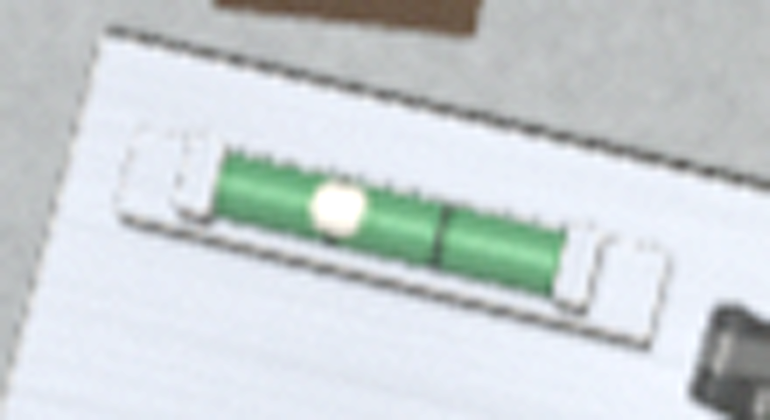

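Emit:
jog_arm(commands=[[[0,0,0.03,-4,1],[0,0,0.06,-8,1],[0,0,0.1,-12,1],[0,0,0.14,-16,1],[0,0,0.17,-20,1],[0,0,0.17,-20,1],[0,0,0.17,-20,1]]])

```text
clock: 12.25
eef_pos: [0.5776, -0.0286, 0.1169]
tcp_rot: [0.963, 2.986, 0.005]
contact_force: [-6.8, -3.2, 20.2]
gripper_width: 0.0107
```

```bash
python3 bub.py l top |cut -c1-300
```

```text
{'clock': 12.25, 'q': [-0.051, 0.478, -0.008, 1.08, 0.002, 0.574], 'eef_pos': [0.578, -0.029, 0.117], 'tcp_rot': [0.963, 2.986, 0.005], 'contact_force': [-6.809, -3.19, 20.232], 'gripper_width': 0.011}
ends [-25.   23.3] mid -0.84718513 bubble -7.0354850460935054 42 px
-25.0:108 -24.5:111 -24.0:113 -23.5:114 -23.0:115 -22.5:115 -22.0:115 -21.5:115 -21.0:115 -20.5:115 -20.0:115 -19.5:115 -19.0:115 -18.5:115 -18.0:115 -17.5:115 -17.0:115 -16.5:115 -16.0:115 -15.5:116 -15.0:116 -14.5:116 -14.0:116 -13.5:116 -13.0:115 -12.5:115 -12.0:114 -11.5:116 -11.0:123 -10.5:132
```

Emit:
jog_arm(commands=[[[0,0,0.05,-4,1],[0,0,0.1,-8,1],[0,0,0.13,-12,1],[0,0,0.17,-16,1],[0,0,0.2,-19,1],[0,0,0.2,-19,1],[0,0,0.2,-19,1],[0,0,0.2,-19,1],[0,0,0.2,-19,1],[0,0,0.2,-19,1],[0,0,0.2,-19,1],[0,0,0.2,-19,1],[0,0,0.2,-19,1],[0,0,0.2,-19,1]]])

```text
clock: 14.05
eef_pos: [0.5775, -0.0286, 0.1185]
tcp_rot: [1.443, 2.787, 0.005]
contact_force: [-5.6, -3.6, 18.3]
gripper_width: 0.011
```

```bash
python3 bub.py m top scene wrist; python3 - <<'E'
from h import *
crop(load("m_top"),"m_t.png",235,175,110,60,7)
crop(load("m_scene"),"m_s.png",230,130,160,180,4)
E
```

```text
{'clock': 14.05, 'q': [-0.05, 0.477, -0.006, 1.084, 0.002, 0.905], 'eef_pos': [0.578, -0.029, 0.118], 'tcp_rot': [1.443, 2.787, 0.005], 'contact_force': [-5.592, -3.626, 18.252], 'gripper_width': 0.011}
ends [-24.2   24.09] mid -0.05213642 bubble -0.4444674677341993 48 px
-24.2:108 -23.7:110 -23.2:113 -22.7:115 -22.2:115 -21.7:115 -21.2:114 -20.7:114 -20.2:114 -19.7:114 -19.2:114 -18.7:114 -18.2:115 -17.7:115 -17.2:115 -16.7:115 -16.2:115 -15.7:114 -15.2:115 -14.7:115 -14.2:115 -13.7:115 -13.2:115 -12.7:115 -12.2:115 -11.7:115 -11.2:115 -10.7:115 -10.2:116 -9.7:115 -9.2:107 -8.7:93 -8.2:84 -7.7:83 -7.2:91 -6.7:101 -6.2:108 -5.7:112 -5.2:116 -4.7:122 -4.2:132 -3.7:143 -3.2:150 -2.7:155 -2.2:159 -1.7:160 -1.2:161 -0.7:161 -0.2:161 0.3:160 0.8:159 1.3:156 1.8:152 2.3:144 2.8:134 3.3:125 3.8:118 4.3:115 4.8:113 5.3:114 5.8:112 6.3:103 6.8:89 7.3:81 7.8:83 8.3:94 8.8:105 9.3:112 9.8:115 10.3:116 10.8:116 11.3:116 11.8:117 12.3:117 12.8:117 13.3:117 13.8:117 14.3:117 14.8:117 15.3:116 15.8:116 16.3:116 16.8:117 17.3:117 17.8:116 18.3:116 18.8:116 19.3:117 19.8:117 20.3:117 20.8:117 21.3:117 21.8:117 22.3:117 22.8:117 23.3:117 23.8:114
```

View pics/m_t.png

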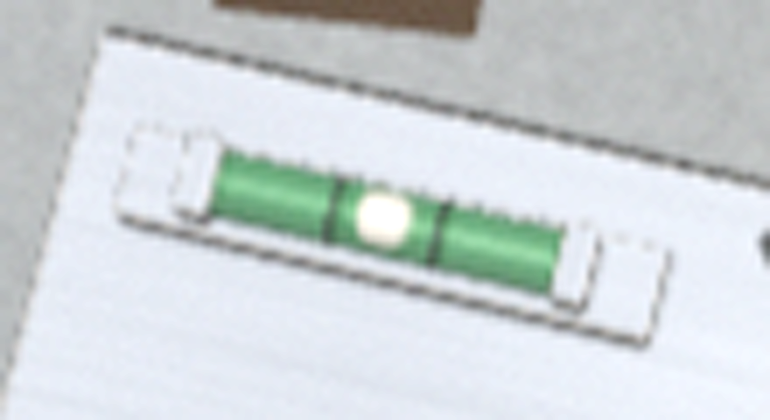

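View pics/m_s.png

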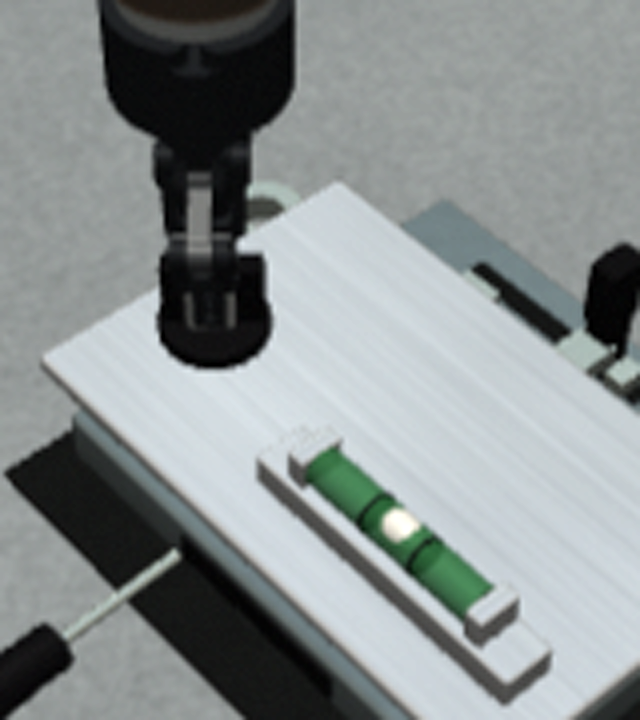

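View pics/m_wrist.png

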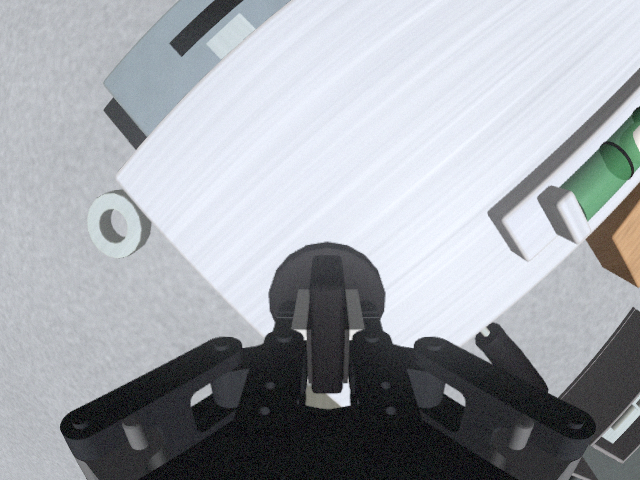

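Emit:
jog_arm(commands=[[[0,0,0,0,1],[0,0,0,0,1],[0,0,0,0,1],[0,0,0,0,1],[0,0,0,0,1],[0,0,0,0,1],[0,0,0,0,1],[0,0,0,0,1],[0,0,0,0,1],[0,0,0,0,1]]])

```text
clock: 15.45
eef_pos: [0.5775, -0.0286, 0.1184]
tcp_rot: [1.443, 2.787, 0.005]
contact_force: [-6.0, -2.7, 17.4]
gripper_width: 0.0106
```

```bash
python3 bub.py n top scene| cut -c1-300; python3 - <<'E'
from h import *
crop(load("n_top"),"n_t.png",215,165,200,180,4)
E
```

```text
{'clock': 15.45, 'q': [-0.05, 0.477, -0.006, 1.084, 0.002, 0.905], 'eef_pos': [0.578, -0.029, 0.118], 'tcp_rot': [1.443, 2.787, 0.005], 'contact_force': [-5.987, -2.659, 17.408], 'gripper_width': 0.011}
ends [-24.2   24.09] mid -0.052817345 bubble -0.44495260245221857 48 px
-24.2:108 -23.7:110 -23.2:112 -22.7:114 -22.2:114 -21.7:114 -21.2:114 -20.7:115 -20.2:115 -19.7:115 -19.2:115 -18.7:115 -18.2:115 -17.7:115 -17.2:114 -16.7:114 -16.2:115 -15.7:115 -15.2:115 -14.7:115 -14.2:115 -13.7:115 -13.2:115 -12.7:116 -12.2:115 -11.7:115 -11.2:115 -10.7:115 -10.2:116 -9.7:114 -
```

View pics/n_t.png

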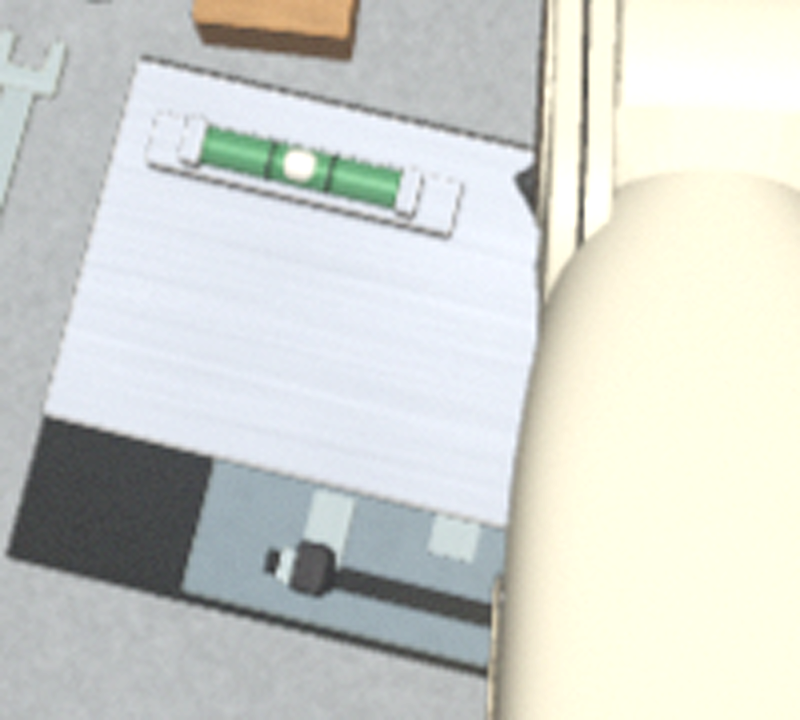

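The bubble has not moved over the last second and sits midway between the lines. The lock is against its stop, and the push is 17 N.

```bash
python3 -c "
from rig import sign_off
print(sign_off())"
```

```text
the job is handed in; nothing more can be done
None
```

I handed the job in at about 15.5 s of the 61 s. The gripper was still holding the knob, pressing the shelf down with about 17 N and gripping at 80 N. Sign-off reports no verdict.

- **Lock:** I gripped the tab and slid it about 57 mm along +y until it pushed back with 17 N. The pictures show its leg against the stop block, and it was still there in the last one. The lock's joint value cannot be read, so this rests on the pictures and the force.
- **Shelf:** I pressed it down by the knob. The knob sank about 7 mm and the bubble shifted about 28 mm, which fits the 0.030 rad of a seated shelf.
- **Levelling:** I turned the knob 39° (0.68 rad) clockwise, raising the hand as it turned. The bubble settled less than 1 mm from the middle between the lines, against the 4 mm allowed, and read the same 1.4 s later.
- **Bystanders:** Nothing near the scale was touched as far as the pictures show. I did not measure their positions.
- **Disagreements:** The bubble appears about 15 mm long from above, not the stated 21 mm. A sideways force of about 6 N also stayed on the wrist at the end.

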